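# Load a ceramic test disc into a heated specimen holder

## Robot

A 6-joint arm with a two-finger parallel gripper is mounted at the origin on a cart in front of the work surface, level with it; the furniture and walls round the work are solid. World frame = base frame: x ahead of the robot, y to its left, z up, the work surface at z = 0. Lengths are in m, angles in degrees, forces in N, time in s.
With the tool pointing down it reaches from about 0.375 to 0.9 m from the base axis. Payload 3.1 kg.
Tool frame: the origin (TCP) lies on the centre line of the jaws, within the pads' length; the fingertips stand 17 mm ahead of it and the grasp point (between the pads) lies 2 mm behind it; z points along the fingers, y is the line along which they close (so a half turn about z gives the same grasp; the last joint's range is limited). The gripper opens to 87 mm and grips with 3 to 60 N. Pads are 19 mm wide; open, the fingers measure 117 mm over their backs; the gripper's body (75 mm by 190 mm) begins 51 mm behind the grasp point.
Start: joints at [65.518, 30.224, 82.088, -0, 67.689, -10.227], TCP at [0.154, 0.606, 0.24] pointing down, gripper open.
Joint ranges: [-176.69, 176.69], [-43.24, 126.21], [12.49, 139.97], [-82, 262], [0, 151.66], [-163.58, 163.58]. Speed limits (degrees/s): [159.86, 159.86, 180, 180, 180, 180].

## Interface

Orientations are given as a 3x3 rotation matrix whose columns are the frame's x, y, z axes.
In Python, from rig import bot, imaging, finder gives the robot as it stands. The module is installed in compiled form; this text tells all that it offers.
- The arm moves only by the tool play_rows, never from a script. Its argument "motion" is a list that holds one entry, the list of rows, each a list of 6 numbers: the shift along the tool's x, y, z in normalised numbers (1 is 0.4 m), then the turn, a rotation vector about the tool's x, y, z in normalised numbers (1 is 180 degrees). In form: [[[dx, dy, dz, wx, wy, wz], ...]]. A call has 1 to 8 rows; each row is the pose to reach, as a shift and turn from the pose commanded when the call began, along the tool's axes at that moment; what a row does not reach only later rows make up. A row lasts 1/12 s, in which the tool goes at most 41.7 mm and 7.16 degrees, less where a joint would pass 70% of its speed; a pose out of reach is approached as far as the arm can. A shift or turn number past 1, either way, is cut back to 1. A call with a gripper value outside its range is refused whole. "fingers" is the finger opening in m, from 0 to 0.087, set as the call begins (left out, the last holds). The fingers move at their own pace and stop on an object; the grip force is fixed at half the most. Time passes only in rows, so rows that repeat a pose let the fingers close. It gives the time, the measured TCP pose, the force, the opening and the grip force at its end, in the units of the state.
- bot.read_state(): the state, without advancing time (a new reading comes with each control period).
- imaging.capture(name): name is "scene" or "top"; returns a dict with "frame" (384x512x3 uint8, red, green, blue), "camera_matrix" (3x3 intrinsics, pixels), "R" (3x3) and "t" (3): a world point X has camera coordinates R X + t. Camera axes: x right, y down, z forward; pixel columns grow to the right and rows downward; lengths in m; the calibration is good to about 2 mm. A picture is of the moment at which its call begins. There is no depth.
- bot.hand_in(): hands the job in; it is judged then, once.
Trained networks look in the newest picture that a camera, given by its name, has taken for a name from the list of things; names that differ only in an ending like _2 or _b are one class to them, and where a whole thing is asked for, a point or a joint stands for the part that bears it (a point fixed in the world has none). Each returns a list of dicts, best first, with "confidence" (0 to 1); they miss things now and then, are a little off and sometimes report something else, mostly with a low value. They report only what shows in the picture. A call takes as long as a camera call. They do not tell look-alikes from the thing itself.
- finder.recognise(camera, name): "at" ([x, y, z] in m, in world coordinates, good to about 4 mm: the middle of the surface that is visible of it).
- finder.outline_of(camera, name): "pixels" (384x512 bool, what is visible of it).
The state is a dict: "time_s": time; "joint_positions": joint angles; "qvel": joint speeds; "tau": joint torques, N m; "position": TCP position; "tcp_rot": TCP orientation; "force": force on the tool from outside, world axes, zero at the start; "moment": the same for the moment, N m; "opening": opening from 0.0 (shut) to 1.0 (fully open); "grasp_force": force on a finger pad.
Only numpy, scipy, OpenCV 4.12 (cv2) and the standard library are available. Lean on these libraries where they do the work, as an engineer would, in place of code of your own. Each camera call takes 0.05 s, during which the arm holds its last target. There are 200 camera calls.

## Task

Load the specimen holder: push the loose ceramic disc gently along its top, never lifting it off, up to the two dowels until it drops flat into the round recess of the nest block, which may be set a little to either side; the disc is brittle and cracks under a hard shove, pinch or press. Then lay the steel clamp plate over it, its two holes on the dowels and fully down on the disc, and swing the keeper bar right across the clamp plate to lock it in, leaving the forceps, brush and timer where they are.

Things in the scene. Friction and masses are not known exactly. Their poses are not given: they have to be found in the camera images.
- specimen_holder: flat steel fixture 154 x 132 x 18 mm (its x, y, z), fixed to the bench; origin at the centre of its underside, z up, its top at z = 18 mm. Its -x half is the dark, plain loading table on which the disc starts. In a cross channel behind it lies the nest block, pale aluminium, 70 x 84 mm, its top level with the table
- channel_middle (a point): middle of the cross channel at the level of the top, x = 37, y = 0, z = 18 mm of the holder. The nest block's recess centre lies at this x, but the block is set sideways (along the holder's y) and screwed fast anywhere up to 6 mm either way of this point; its setting is not reported and must be seen or felt. The recess: round, 46.4 mm across, 4 mm deep, flat floor, mouth chamfered 1 mm
- dowel_line (a point): middle between the two steel dowels if the block were set at y = 0: x = 53.8 mm of the holder. The dowels, fast on the nest block, stand 20.1 mm either side of the recess's centre line, 16.8 mm beyond its centre; 8 mm thick, chamfered, 13 mm tall. A disc slid against both is within 0.4 mm of the recess centre; squeezed it may hang up, let go it drops in. Against only one it stays up
- ceramic_disc: white fired-ceramic disc, 44 mm in diameter, 8 mm thick, about 50 g, loose on the loading table; origin at the centre of its underside. Seated, it stands 4 mm proud of the top. It cracks if a finger loads it with over 15 N, or if it is pressed or struck with over 30 N through the clamp plate
- clamp_plate: loose flat steel plate 56 x 72 x 10 mm (its x, y, z), about 200 g, on the bench beside the holder; 27.6 mm window in the middle, two through holes of 9.6 mm at x = 16.8, y = +-20.1 mm for the dowels. Origin at the centre of its underside. Grip across its 56 mm. Fitted: centre over the recess, x along the holder's x, underside 4 mm above the holder's top (8 if the disc is not seated)
- keeper_bar (a joint): angle of the steel keeper bar (12 mm wide, 40 mm long, 6 mm thick, underside 15.5 mm above the holder's top): 0 = along the holder's +x, clear; grows clockwise seen from above to 1.57 = along the holder's -y, across the clamp plate, 1.5 mm over it; stops at -0.7 and 1.75. Friction 0.06 N m, it stays where it is left
- keeper_knob (a point): middle of the keeper's upright black knob, 14 mm in diameter and 24 mm tall on the bar's free end, 33 mm from the pivot axis; this point is 37.5 mm above the holder's top, the knob's top 45.5 mm
- keeper_pivot (a point): on the keeper's pivot axis, at the underside of the bar, at x = 31, y = 55, z = 33.5 mm of the holder. The pivot's screw head ends 25 mm above the holder's top
- forceps: steel forceps 122 mm long, lying on the bench on the robot's side of the holder; bystander
- brush: small flat brush 143 mm long with a wooden handle, lying behind the work; bystander
- timer: small white upright timer 62 mm wide, 60 mm tall, behind the holder; bystander
There are look-alikes about, which are no part of the job. There is more than one size of the clamp_plate; the job needs the smaller.

How it is judged (in metres and radians):
On the way, in this order (a step that is already met when the one before it is completed fails the run):
1. the disc lies flat in the recess, with no finger on it (z of ceramic_disc in the frame of specimen_holder between 0.0125 and 0.0152 m and angle between ceramic_disc's own z axis and vertical below 0.05 rad and contact force between the fingers and ceramic_disc below 0.2 N), for 0.2 s.
2. the clamp plate lies fully down over the disc with its holes on the dowels (z of ceramic_disc in the frame of specimen_holder between 0.0125 and 0.0152 m and angle between each of ceramic_disc, clamp_plate's own z axis and vertical below 0.05 rad and horizontal distance between clamp_plate and ceramic_disc below 0.004 m and z of clamp_plate in the frame of specimen_holder below 0.0235 m and angle between the x axis of clamp_plate and the x axis of specimen_holder, either way round below 0.12 rad), for 0.2 s.
3. the keeper bar is swung across the clamp plate (all of step 2 and value of joint keeper_bar above 1.4 rad), for 0.2 s.
At the end, for the whole second after the job is handed in: Disc flat on the recess floor (underside over 2.8 mm below the holder's top, tilt under 0.05 rad); clamp plate under 5.5 mm above the top, within 4 mm of the disc's centre, 0.12 rad of the holder's x, tilt under 0.05 rad; keeper past 1.4 rad; all released and at rest (all of step 3 and linear speed of each of clamp_plate, ceramic_disc below 0.01 m/s); the robot touches nothing.
It fails at once if a finger loads the disc with more than 15 N (it cracks) (contact force between the fingers and ceramic_disc above 15 N).
It fails at once if the disc is pressed or struck with more than 30 N through the clamp plate (it cracks) (contact force between clamp_plate and ceramic_disc above 30 N).
It fails at once if the disc is lifted more than 6 mm off the holder's top or falls off it (z of ceramic_disc in the frame of specimen_holder above 0.024 m or z of ceramic_disc in the frame of specimen_holder below 0.01 m).
It fails at once if the forceps, brush or timer is moved more than 30 mm (distance of any of forceps, brush, timer from where it was at the start of the episode above 0.03 m).
It also fails if it takes over 70 s, if anything falls off the work surface, if the arm or the gripper's body presses on something with over 40 N, if the wrist force passes 120 N, or if a joint passes its speed limit or range.

## Working session

There is one attempt and no reset: what is moved stays moved. The work goes in short steps, Python scripts to look and compute and a tool call to move; the robot and the scene stay as the last step left them, time stands still between calls to the robot, and variables do not carry over. Pictures are saved under pics/ and viewed, at most 11 in all, crops included, and the job is handed in when it is done.

Besides the shell and the picture viewer there is one more tool, called in YAML: its name, and indented under it one key for each argument. play_rows: Moves the arm, as the interface text tells. Its arguments: {"type":"object","properties":{"motion":{"type":"array"},"fingers":{"type":"number"}},"required":["motion"]}

```bash
mkdir -p pics
cat > h.py <<'E'
import numpy as np, cv2
from rig import bot, imaging, finder
def pix(c,X):
    p=c["camera_matrix"]@(np.array(c["R"])@np.array(X)+np.array(c["t"])); return p[:2]/p[2]
def ray(c,uv,z):
    R=np.array(c["R"]);t=np.array(c["t"]);C=-R.T@t
    d=R.T@np.linalg.inv(c["camera_matrix"])@np.array([uv[0],uv[1],1.]); return C+d*(z-C[2])/d[2]
def save(f,n): cv2.imwrite("pics/"+n,cv2.cvtColor(f,cv2.COLOR_RGB2BGR))
E
python3 - <<'E'
from h import *
s=bot.read_state();print(s["time_s"],s["position"],s["tcp_rot"],s["opening"])
for n in("scene","top"):
    c=imaging.capture(n);save(c["frame"],n+"1.png")
    print(n,c["camera_matrix"],-np.array(c["R"]).T@c["t"],c["R"])
    for k in("specimen_holder","ceramic_disc","clamp_plate","keeper_knob","forceps","brush","timer"):
        print(k,[(np.round(d["at"],4).tolist(),round(d["confidence"],2),pix(c,d["at"]).round().tolist()) for d in finder.recognise(n,k)])
E
```

```text
0.0 [0.15356786 0.60508411 0.23856466] [[-9.69210978e-01  2.46230077e-01 -9.11117740e-04]
 [ 2.46231465e-01  9.69208924e-01 -2.03146126e-03]
 [ 3.82856583e-04 -2.19326041e-03 -9.99997522e-01]] 0.9976582748737486
scene [[348.68139065   0.         251.33729165]
 [  0.         348.68139065 187.49962361]
 [  0.           0.           1.        ]] [0.10537254 0.00769159 0.66772988] [[ 0.68719121 -0.72636682 -0.01262877]
 [-0.51776333 -0.47749649 -0.70987199]
 [ 0.50959726  0.4943565  -0.70421749]]
specimen_holder [([0.4813, 0.2815, 0.0198], 0.82, [281.0, 247.0])]
ceramic_disc [([0.4443, 0.305, 0.0243], 0.84, [263.0, 250.0]), ([0.5459, 0.3422, 0.0357], 0.25, [280.0, 213.0])]
clamp_plate [([0.491, 0.6624, 0.0162], 0.86, [179.0, 170.0]), ([0.4945, 0.4208, 0.0112], 0.71, [242.0, 215.0])]
keeper_knob [([0.545, 0.3426, 0.0383], 0.64, [279.0, 212.0])]
forceps [([0.3715, 0.1959, 0.007], 0.67, [279.0, 309.0])]
brush [([0.6755, 0.4316, 0.0107], 0.85, [285.0, 176.0])]
timer [([0.6895, 0.2378, 0.0467], 0.96, [351.0, 199.0])]
top [[376.30543506   0.         259.05631339]
 [  0.         376.30543506 195.00950678]
 [  0.           0.           1.        ]] [0.48133912 0.4508071  0.90745035] [[ 0.01711098 -0.99957061  0.02378689]
 [-0.99683898 -0.01890059 -0.07716745]
 [ 0.0775839  -0.02239129 -0.99673435]]
specimen_holder [([0.4818, 0.2886, 0.0166], 0.64, [319.0, 225.0])]
ceramic_disc [([0.4435, 0.3012, 0.0268], 0.68, [314.0, 242.0])]
clamp_plate [([0.493, 0.6612, 0.014], 0.85, [161.0, 218.0]), ([0.6971, 0.2434, 0.0568], 0.62, [342.0, 132.0]), ([0.4933, 0.4189, 0.0091], 0.61, [264.0, 219.0])]
keeper_knob [([0.5372, 0.3446, 0.04], 0.51, [296.0, 201.0])]
forceps []
brush [([0.6802, 0.4334, 0.0094], 0.88, [259.0, 142.0])]
timer [([0.6967, 0.2407, 0.0551], 0.81, [343.0, 132.0])]
```

Run:
```python
import cv2,numpy as np
a=cv2.imread("pics/scene1.png")[130:340,130:400];b=cv2.imread("pics/top1.png")[100:300,120:400]
cv2.imwrite("pics/a.png",cv2.resize(a,None,fx=2.8,fy=2.8,interpolation=cv2.INTER_CUBIC))
cv2.imwrite("pics/b.png",cv2.resize(b,None,fx=2.8,fy=2.8,interpolation=cv2.INTER_CUBIC))
```

```text
(no output)
```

View pics/a.png

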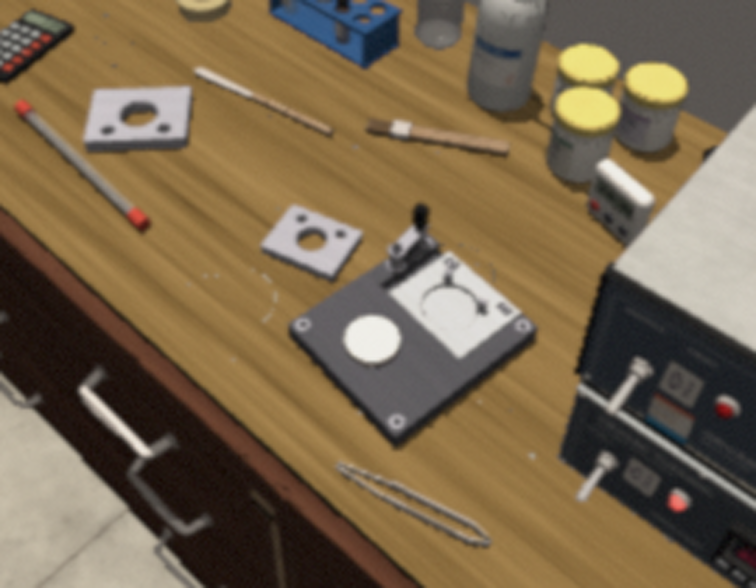

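View pics/b.png

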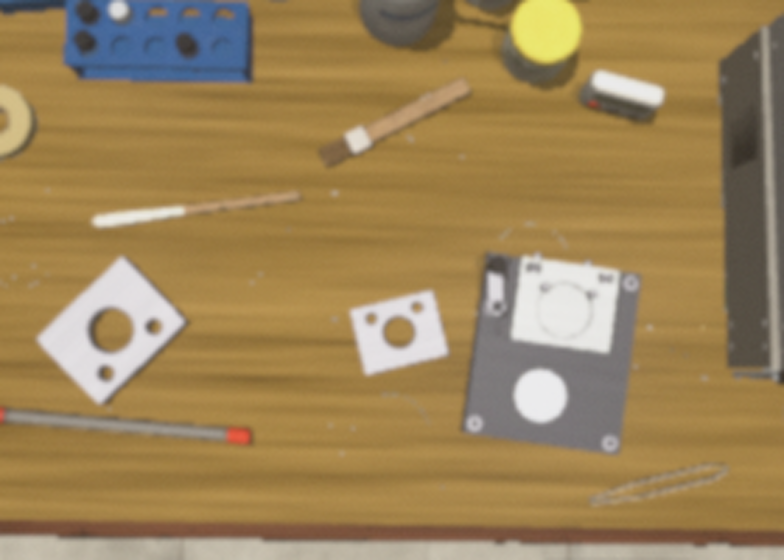

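The crops show these candidates:
- **Clamp plates:** the larger at top px (161,218), the smaller at (264,219). The job needs the smaller.
- **Disc:** on the dark table at (314,242), the only loose white disc. The white ring in the nest is the recess, not a disc.
- **Forceps:** bottom right.
- **Keeper:** upper left of the holder, with the knob at about (296,201) and the bar along +x.

Next I rectify both views onto the holder's top plane for a close check.

```bash
cat >> h.py <<'E'
def rect(c,o,th,z,box,s):
    # warp plane z to local frame (o,th); image col = -y (right), row = -x (down)
    x0,x1,y0,y1=box; R=np.array([[np.cos(th),-np.sin(th)],[np.sin(th),np.cos(th)]])
    L=[(x1,y1),(x1,y0),(x0,y0),(x0,y1)]
    src=np.float32([pix(c,[*(np.array(o)+R@np.array(l)),z]) for l in L])
    W,H=int((y1-y0)*s),int((x1-x0)*s)
    M=cv2.getPerspectiveTransform(src,np.float32([[0,0],[W,0],[W,H],[0,H]]))
    return cv2.warpPerspective(c["frame"],M,(W,H),flags=cv2.INTER_CUBIC)
E
python3 - <<'E'
from h import *
c=imaging.capture("top")
P=[ray(c,(120+u/2.8,100+v/2.8),.018)[:2] for u,v in((485,253),(640,275),(620,452),(463,430))]
P=np.array(P);print(P.round(4)); o=P.mean(0)
d=(P[0]-P[3]+P[1]-P[2]); th=np.arctan2(d[1],d[0]); print(o,np.degrees(th),[np.linalg.norm(P[i]-P[i-1]) for i in range(4)])
I=[rect(imaging.capture(n),o,th,.018,(-.085,.085,-.075,.075),2600) for n in("top","scene")]
for J in I:
    for k in range(-7,8):  # ticks each 10 mm
        cv2.line(J,(int((.075-k*.01)*2600),0),(int((.075-k*.01)*2600),5 if k else 12),(255,0,0),1)
    for k in range(-8,9): cv2.line(J,(0,int((.085-k*.01)*2600)),(5 if k else 12,int((.085-k*.01)*2600)),(255,0,0),1)
save(np.hstack(I),"c.png")
E
```

```text
[[0.5632 0.3498]
 [0.547  0.2173]
 [0.3976 0.2344]
 [0.4139 0.3667]]
[0.48042235 0.29205839] -6.509168488209212 [np.float64(0.1502683747116472), np.float64(0.13341842843494256), np.float64(0.1503191495629269), np.float64(0.13330741473437072)]
```

View pics/c.png

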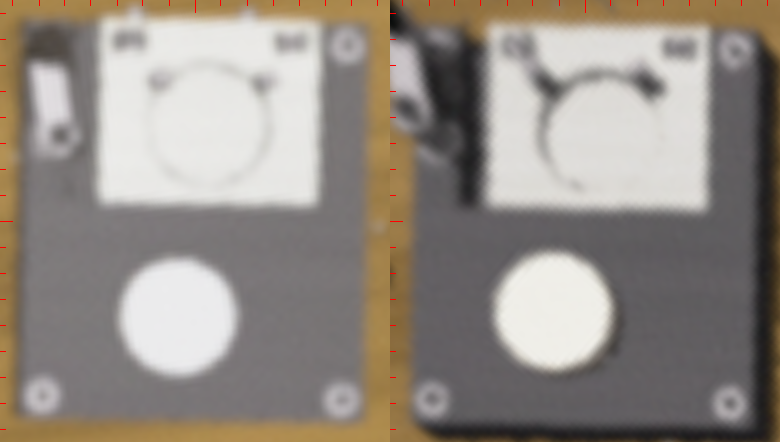

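The rectified crop confirms the disc near rect px (178,317). The recess ring is near (209,124), so the block is set toward -y. The dowels are at (160,80) and (265,80). Now I measure these with subpixel edges.

```bash
cat > m.py <<'E'
from h import *
O=np.array([.48042,.29206]);TH=np.radians(-6.509)
def edge(p,thr): # subpixel crossings of profile
    p=p.astype(float)-thr; i=np.where(p[:-1]*p[1:]<0)[0]; return i+p[i]/(p[i]-p[i+1])
def circ(c,z,r,guess):
    # fit white disc in plane z, local frame
    s=4000;b=(guess[0]-.04,guess[0]+.04,guess[1]-.04,guess[1]+.04)
    g=cv2.cvtColor(rect(c,O,TH,z,b,s),cv2.COLOR_RGB2GRAY); m=(g>165).astype(np.uint8)
    n,l,st,ce=cv2.connectedComponentsWithStats(m); k=l[160,160]
    return b[1]-ce[k][1]/s, b[3]-ce[k][0]/s, 2*np.sqrt(st[k][4]/np.pi)/s
E
python3 - <<'E'
from m import *
for n in("top","scene"):
    c=imaging.capture(n); s=4000;b=(-.09,.09,-.08,.08)
    J=rect(c,O,TH,.018,b,s); g=cv2.cvtColor(J,cv2.COLOR_RGB2GRAY); sat=cv2.cvtColor(J,cv2.COLOR_RGB2HSV)[...,1].astype(float)
    X=lambda r:(b[1]-r/s)*1e3; Y=lambda q:(b[3]-q/s)*1e3
    row=lambda x:int((b[1]-x)*s); col=lambda y:int((b[3]-y)*s)
    for x in(-.05,-.03,-.01): print(n,"holder y edges @",x,Y(edge(sat[row(x)-8:row(x)+8].mean(0),80)).round(1))
    for y in(-.03,0): print("holder x edges @",y,X(edge(sat[:,col(y)-8:col(y)+8].mean(1),80)).round(1))
    for x in(.01,.018,.055,.065): print("block y @",x,Y(edge(g[row(x)-6:row(x)+6].mean(0),160)).round(1))
    for y in(.02,-.01,-.035): print("block x @",y,X(edge(g[:,col(y)-8:col(y)+8].mean(1),160)).round(1))
    print("disc",np.round(circ(c,.026,.022,(-.038,.008)),4))
    if n=="scene":
        for uv in((331,294),(346,226),(352,225)): print("box",ray(c,uv,0))
E
```

```text
top holder y edges @ -0.05 [ 68.4 -65.1]
top holder y edges @ -0.03 [ 68.2 -65.4]
top holder y edges @ -0.01 [ 67.8 -65.6]
holder x edges @ -0.03 [ 78.9 -77.2]
holder x edges @ 0 [ 79.  -76.8]
block y @ 0.01 [ 37.9 -47.6]
block y @ 0.018 [ 38.3 -48.1]
block y @ 0.055 [ 62.9  49.7  37.5 -48.7]
block y @ 0.065 [ 37.5 -48.9 -53.  -64. ]
block x @ 0.02 [ 80.4   6.  -17.6 -55.7]
block x @ -0.01 [ 79.4   5.9 -20.4 -53. ]
block x @ -0.035 [79.3 69.2 68.1  5.5]
disc [-0.0366  0.0081  0.0454]
scene holder y edges @ -0.05 [ 66.9 -70.3]
scene holder y edges @ -0.03 [ 67.  -70.8]
scene holder y edges @ -0.01 [ 66.8 -70.7]
holder x edges @ -0.03 [ 76.4 -84.3]
holder x edges @ 0 [ 76.7 -83.7]
block y @ 0.01 [ 37.7 -46.9]
block y @ 0.018 [ 37.3 -46.7]
block y @ 0.055 [ 76.1  64.6  36.9  21.1  11.8   3.7  -5.9 -27.5 -47.3]
block y @ 0.065 [ 77.8  66.9  36.5  30.8  19.6 -30.6 -42.  -47.4]
block x @ 0.02 [ 76.4  68.5  63.   59.6  52.3   5.5 -13.3 -55.7]
block x @ -0.01 [ 75.9  57.1  56.    4.7 -31.5 -35.3]
block x @ -0.035 [75.3 69.3 63.6  4.6]
disc [-0.0383  0.0083  0.0442]
box [0.47283797 0.13962908 0.        ]
box [0.64819491 0.2153372  0.        ]
box [0.66078666 0.20634217 0.        ]
```

```bash
cat > go.py <<'E'
from m import *
import sys
from scipy.spatial.transform import Rotation as Ro
def world(l): R=np.array([[np.cos(TH),-np.sin(TH)],[np.sin(TH),np.cos(TH)]]); return O+R@np.array(l)
def go(xy,z,yaw): # yaw: world angle of tool y, deg
    s=bot.read_state(); R=np.array(s["tcp_rot"]); a=np.radians(yaw)
    T=np.array([[-np.sin(a)*-1,np.cos(a),0],[-np.cos(a),np.sin(a),0],[0,0,-1.]])
    if False: pass
    y=np.array([np.cos(a),np.sin(a),0]); zz=np.array([0,0,-1.]); T=np.stack([np.cross(y,zz),y,zz],1)
    d=R.T@(np.array([*xy,z])-s["position"]); w=Ro.from_matrix(R.T@T).as_rotvec(degrees=True)
    print("t",round(s["time_s"],2),"shift",d.round(4),"turn",w.round(2),"F",np.round(s["force"],2),"open",round(s["opening"]*87,1),"pos",np.round(s["position"],4))
E
sed -i '/T=np.array(\[\[-np.sin/d;/if False/d' go.py; sed -i 's/a=np.radians(yaw)$/a=np.radians(yaw)/' go.py
python3 - <<'E'
from go import *
print(world((-.076,.0085)),world((.0364,-.0052)))
go(world((-.076,.0085)),.14,82.8)
E
```

```text
[0.40587345 0.30912051] [0.5159959  0.28276724]
t 1.05 shift [-0.3173 -0.2254  0.0995] turn [-0.   -0.   -7.06] F [-0.57  0.24  0.86] open 86.9 pos [0.1539 0.6057 0.2395]
```

Units first: shifts go in shares of 0.4 m and turns go in shares of 180 degrees. So -0.24 m / 0.4 = -0.6, -0.21 m / 0.4 = -0.525, -7.06 degrees / 180 = -0.0392.

play_rows:
  motion:
    - [[-0.075,-0.055,0,0,0,-0.0056],[-0.15,-0.11,0,0,0,-0.0111],[-0.225,-0.165,0.025,0,0,-0.0167],[-0.3,-0.22,0.05,0,0,-0.0222],[-0.375,-0.275,0.075,0,0,-0.0278],[-0.45,-0.325,0.1,0,0,-0.0333],[-0.525,-0.38,0.125,0,0,-0.0392],[-0.6,-0.43,0.15,0,0,-0.0392]]
  fingers: 0.03

```text
time_s: 1.72
position: [0.345, 0.3785, 0.1794]
tcp_rot: [[-0.992, 0.124, 0.0], [0.124, 0.992, 0.0], [-0.0, 0.0, -1.0]]
force: [1.2, 0.6, -0.2]
opening: 0.481
grasp_force: 0.0
```

Scaled: -0.07 m / 0.4 = -0.175, -0.055 m / 0.4 = -0.1375.

play_rows:
  motion:
    - [[-0.075,-0.045,0.035,0,0,0],[-0.1375,-0.075,0.0675,0,0,0],[-0.175,-0.105,0.095,0,0,0],[-0.175,-0.105,0.095,0,0,0],[-0.175,-0.105,0.095,0,0,0]]

```text
time_s: 2.13
position: [0.4087, 0.3287, 0.1411]
tcp_rot: [[-0.992, 0.128, -0.001], [0.128, 0.992, -0.0], [0.001, -0.001, -1.0]]
force: [-0.1, -0.6, 0.2]
opening: 0.348
grasp_force: 0.0
```

Run:
```python
from go import *
go(world((-.076,.0085)),.060,82.8)
```

```text
t 2.13 shift [ 0.0002 -0.0198  0.0811] turn [-0.03 -0.08 -0.15] F [-0.12 -0.58  0.22] open 30.3 pos [0.4087 0.3287 0.1411]
```

Scaled: 0.102 m / 0.4 = 0.255, 0.08 m / 0.4 = 0.2.

play_rows:
  motion:
    - [[0.0075,-0.0495,0.075,0,0,0],[0.0075,-0.0495,0.15,0,0,0],[0.0075,-0.0495,0.2,0,0,0],[0.0075,-0.0495,0.2325,0,0,0],[0.0075,-0.0495,0.255,0,0,0],[0.0075,-0.0495,0.255,0,0,0],[0.0075,-0.0495,0.255,0,0,0]]

```text
time_s: 2.72
position: [0.4025, 0.311, 0.0399]
tcp_rot: [[-0.992, 0.124, 0.0], [0.124, 0.992, 0.0], [-0.0, 0.0, -1.0]]
force: [0.6, 0.4, 0.3]
opening: 0.342
grasp_force: 0.0
```

Run:
```python
from go import *
go(world((-.065,.0085)),.0385,82.8)
c=imaging.capture("top"); d=imaging.capture("scene")
I=[rect(k,O,TH,.022,(-.10,.05,-.075,.075),2600) for k in(c,d)]
save(np.hstack(I),"d.png")
```

```text
t 2.72 shift [-0.0146 -0.0014  0.0014] turn [0.01 0.01 0.08] F [0.59 0.45 0.31] open 29.8 pos [0.4025 0.311  0.0399]
```

View pics/d.png

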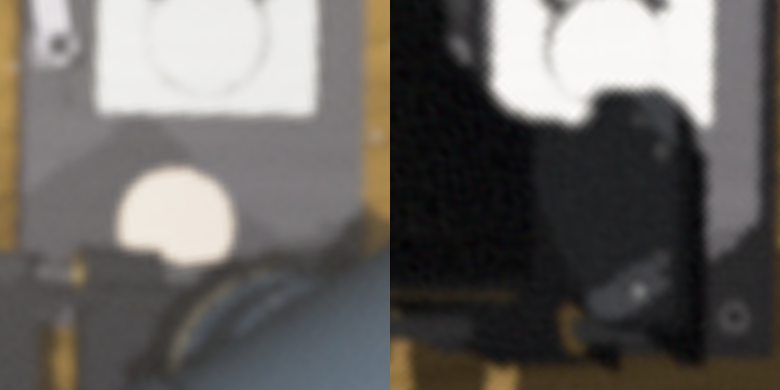

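Run:
```python
from go import *
c=imaging.capture("top"); d=imaging.capture("scene")
a=c["frame"][190:320,250:410]; b=d["frame"][130:330,190:390]
for k,n in((c,"top"),(d,"scene")):
  p=np.array(bot.read_state()["position"]); print(n,[pix(k,p+np.array(q)).round().tolist() for q in([0,0,0],[.0019,.015,-.017],[-.0019,-.015,-.017],[0,0,.15])])
A=cv2.resize(a,(492,400),interpolation=cv2.INTER_CUBIC);B=cv2.resize(b,(300,300),interpolation=cv2.INTER_CUBIC)
J=np.zeros((400,792,3),np.uint8);J[:,:492]=A;J[:300,492:]=B
save(J,"e.png")
```

```text
top [[311.0, 259.0], [303.0, 258.0], [316.0, 260.0], [323.0, 267.0]]
scene [[248.0, 256.0], [244.0, 256.0], [252.0, 265.0], [246.0, 209.0]]
```

View pics/e.png

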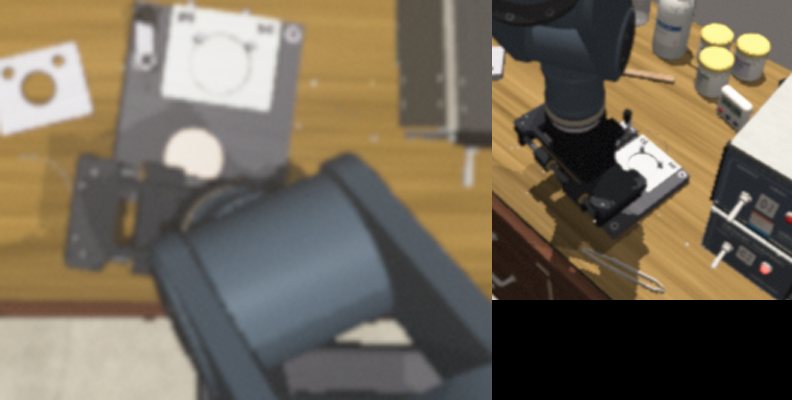

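Scaled: -0.023 m / 0.4 = -0.0575, -0.017 m / 0.4 = -0.0425.

play_rows:
  motion:
    - [[-0.0125,-0.0025,0.0038,0,0,0],[-0.025,-0.004,0.0038,0,0,0],[-0.0325,-0.004,0.0038,0,0,0],[-0.0375,-0.004,0.0038,0,0,0],[-0.0425,-0.004,0.0038,0,0,0],[-0.0475,-0.004,0.0038,0,0,0],[-0.0525,-0.004,0.0038,0,0,0],[-0.0575,-0.004,0.0038,0,0,0]]

```text
time_s: 3.58
position: [0.4255, 0.3057, 0.038]
tcp_rot: [[-0.992, 0.125, -0.0], [0.125, 0.992, -0.0], [0.0, -0.0, -1.0]]
force: [-0.8, -0.3, -0.2]
opening: 0.343
grasp_force: 0.2
```

```bash
cat > chk.py <<'E'
from go import *
go(world((.0109,-.0052)),.0385,82.8)
for n in("top",): print("disc",np.round(circ(imaging.capture(n),.026,.022,GUESS),4)) if 'GUESS' in globals() else 0
E
python3 - <<'E'
from go import *
go(world((.0109,-.0052)),.0385,82.8)
c=imaging.capture("top");print("disc",np.round(circ(c,.026,.022,(-.033,.008)),4))
E
```

```text
t 3.58 shift [-0.0672 -0.0117 -0.0005] turn [-0.01 -0.02  0.01] F [-0.81 -0.3  -0.19] open 29.9 pos [0.4255 0.3057 0.038 ]
disc [-0.0343  0.0086  0.087 ]
```

Scaled: -0.024 m / 0.4 = -0.06, -0.021 m / 0.4 = -0.0525.

play_rows:
  motion:
    - [[-0.0075,-0.0015,0,0,0,0],[-0.015,-0.003,0,0,0,0],[-0.0225,-0.0045,0,0,0,0],[-0.03,-0.006,0,0,0,0],[-0.0375,-0.0075,0,0,0,0],[-0.045,-0.009,0,0,0,0],[-0.0525,-0.0105,0,0,0,0],[-0.06,-0.012,0,0,0,0]]

```text
time_s: 4.3
position: [0.449, 0.2978, 0.038]
tcp_rot: [[-0.992, 0.125, -0.0], [0.125, 0.992, -0.0], [0.0, -0.0, -1.0]]
force: [-0.2, 0.7, 0.5]
opening: 0.34
grasp_force: 0.2
```

```bash
cat >> go.py <<'E'
def disc(c,g,z=.026,name=None):
    s=4000;b=(g[0]-.035,g[0]+.035,g[1]-.035,g[1]+.035)
    J=rect(c,O,TH,z,b,s); G=cv2.GaussianBlur(cv2.cvtColor(J,cv2.COLOR_RGB2GRAY),(5,5),0)
    if name: save(cv2.resize(J,None,fx=1.5,fy=1.5),name)
    h=cv2.HoughCircles(G,cv2.HOUGH_GRADIENT,1,20,param1=60,param2=12,minRadius=84,maxRadius=96)
    if h is not None: print("discs",[(round(float(1e3*(b[1]-v/s)),1),round(float(1e3*(b[3]-u/s)),1),round(float(r)/s*2e3,1)) for u,v,r in h[0][:3]])
E
python3 - <<'E'
from go import *
go(world((.0109,-.0052)),.0385,82.8)
c=imaging.capture("top");disc(c,(-.007,.004))
E
```

```text
t 4.3 shift [-0.0429 -0.0069 -0.0005] turn [-0. -0. -0.] F [-0.17  0.66  0.5 ] open 29.6 pos [0.449  0.2978 0.038 ]
discs [(-13.4, -26.6, 46.0)]
```

Scaled: -0.024 m / 0.4 = -0.06, -0.021 m / 0.4 = -0.0525.

play_rows:
  motion:
    - [[-0.0075,-0.0018,0,0,0,0],[-0.015,-0.0035,0,0,0,0],[-0.0225,-0.0053,0,0,0,0],[-0.03,-0.007,0,0,0,0],[-0.0375,-0.0088,0,0,0,0],[-0.045,-0.0105,0,0,0,0],[-0.0525,-0.0123,0,0,0,0],[-0.06,-0.014,0,0,0,0]]

```text
time_s: 5.02
position: [0.4721, 0.2893, 0.0381]
tcp_rot: [[-0.992, 0.125, -0.0], [0.125, 0.992, -0.0], [0.0, -0.0, -1.0]]
force: [-1.2, -0.2, 0.2]
opening: 0.343
grasp_force: 0.2
```

Run:
```python
from go import *
go(world((.0109,-.0052)),.0385,82.8)
c=imaging.capture("top");J=rect(c,O,TH,.018,(-.02,.085,-.06,.06),6000)
save(J,"f.png")
```

```text
t 5.02 shift [-0.0189 -0.0013 -0.0004] turn [-0. -0.  0.] F [-1.2  -0.25  0.22] open 29.8 pos [0.4721 0.2893 0.0381]
```

View pics/f.png

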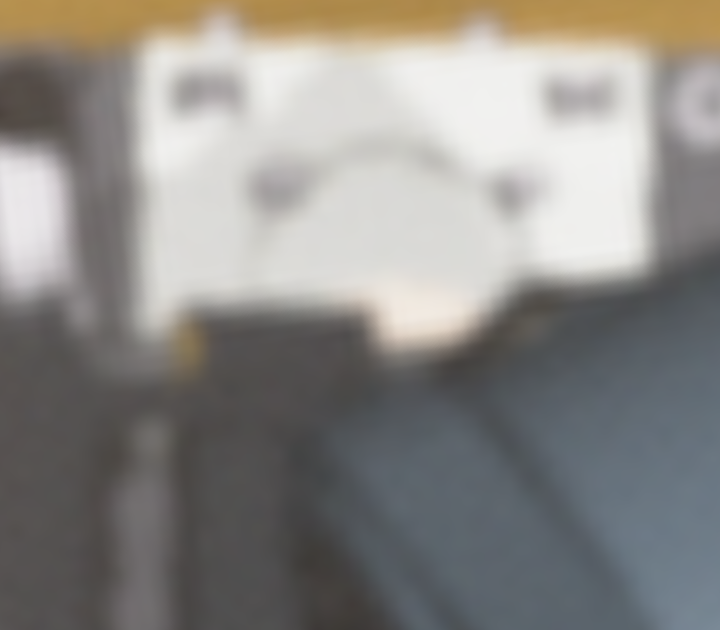

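The disc's front edge shows at px (420,285), heading for the ring centred at px (387,250), with the dowels at (275,190) and (513,190). I'll continue the push slowly and watch the force.

Scaled: -0.013 m / 0.4 = -0.0325, -0.0013 m / 0.4 = -0.0033.

play_rows:
  motion:
    - [[-0.005,-0.0005,0,0,0,0],[-0.01,-0.001,0,0,0,0],[-0.015,-0.0018,0,0,0,0],[-0.02,-0.0025,0,0,0,0],[-0.025,-0.0033,0,0,0,0],[-0.0288,-0.0033,0,0,0,0],[-0.0325,-0.0033,0,0,0,0]]

```text
time_s: 5.65
position: [0.4847, 0.2865, 0.0381]
tcp_rot: [[-0.992, 0.125, -0.0], [0.125, 0.992, -0.0], [0.0, -0.0, -1.0]]
force: [-0.8, 0.3, 0.3]
opening: 0.341
grasp_force: 0.3
```

Scaled: -0.002 m / 0.4 = -0.005, -0.0014 m / 0.4 = -0.0035.

play_rows:
  motion:
    - [[-0.0018,0,0,0,0,0],[-0.0035,0,0,0,0,0],[-0.005,0,0,0,0,0]]

```text
time_s: 5.9
position: [0.4865, 0.2863, 0.038]
tcp_rot: [[-0.992, 0.125, -0.0], [0.125, 0.992, -0.0], [0.0, -0.0, -1.0]]
force: [-0.6, 0.7, 0.7]
opening: 0.347
grasp_force: 0.3
```

Scaled: -0.001 m / 0.4 = -0.0025, -0.0005 m / 0.4 = -0.0013.

play_rows:
  motion:
    - [[-0.0013,0,0,0,0,0],[-0.0025,0,0,0,0,0]]

```text
time_s: 6.07
position: [0.4875, 0.2862, 0.0381]
tcp_rot: [[-0.992, 0.125, 0.0], [0.125, 0.992, -0.0], [-0.0, -0.0, -1.0]]
force: [-0.5, 0.8, -0.0]
opening: 0.345
grasp_force: 0.1
```

Scaled: -0.001 m / 0.4 = -0.0025, -0.0005 m / 0.4 = -0.0013.

play_rows:
  motion:
    - [[-0.0013,0,0,0,0,0],[-0.0025,0,0,0,0,0]]

```text
time_s: 6.23
position: [0.4886, 0.2861, 0.038]
tcp_rot: [[-0.992, 0.125, 0.0], [0.125, 0.992, 0.0], [-0.0, 0.0, -1.0]]
force: [-0.3, 1.2, -0.4]
opening: 0.347
grasp_force: 0.3
```

Scaled: -0.001 m / 0.4 = -0.0025, -0.0005 m / 0.4 = -0.0013.

play_rows:
  motion:
    - [[-0.0013,0,0,0,0,0],[-0.0025,0,0,0,0,0]]

```text
time_s: 6.4
position: [0.4895, 0.286, 0.038]
tcp_rot: [[-0.992, 0.125, -0.0], [0.125, 0.992, 0.0], [0.0, 0.0, -1.0]]
force: [0.0, 1.0, -0.1]
opening: 0.345
grasp_force: 0.6
```

Scaled: -0.001 m / 0.4 = -0.0025, -0.0005 m / 0.4 = -0.0013.

play_rows:
  motion:
    - [[-0.0013,0,0,0,0,0],[-0.0025,0,0,0,0,0]]

```text
time_s: 6.57
position: [0.4904, 0.2859, 0.038]
tcp_rot: [[-0.992, 0.125, -0.0], [0.125, 0.992, 0.0], [0.0, 0.0, -1.0]]
force: [-0.1, 1.3, -1.0]
opening: 0.344
grasp_force: 0.7
```

Scaled: -0.0005 m / 0.4 = -0.0013.

play_rows:
  motion:
    - [[-0.0013,0,0,0,0,0],[-0.0013,0,0,0,0,0]]

```text
time_s: 6.73
position: [0.4911, 0.2858, 0.038]
tcp_rot: [[-0.992, 0.125, 0.0], [0.125, 0.992, 0.0], [-0.0, 0.0, -1.0]]
force: [-1.1, 1.4, 0.1]
opening: 0.344
grasp_force: 0.7
```

Run:
```python
from go import *
go(world((.0109,-.0052)),.0385,82.8)
c=imaging.capture("scene");a=rect(c,O,TH,.022,(-.0,.085,-.06,.06),3200)
print(a.shape);save(a,"s0.png")
```

```text
t 6.73 shift [ 0.0004 -0.0002 -0.0005] turn [0.01 0.   0.  ] F [-1.11  1.41  0.06] open 29.9 pos [0.4911 0.2858 0.038 ]
(272, 384, 3)
```

Scaled: -0.0005 m / 0.4 = -0.0013.

play_rows:
  motion:
    - [[-0.0013,0,0,0,0,0],[-0.0013,0,0,0,0,0]]

```text
time_s: 6.95
position: [0.4915, 0.2857, 0.0381]
tcp_rot: [[-0.992, 0.125, 0.0], [0.125, 0.992, 0.0], [-0.0, 0.0, -1.0]]
force: [-1.1, 1.5, -0.1]
opening: 0.347
grasp_force: 0.8
```

Scaled: -0.0005 m / 0.4 = -0.0013.

play_rows:
  motion:
    - [[-0.0013,0,0,0,0,0],[-0.0013,0,0,0,0,0]]

```text
time_s: 7.12
position: [0.492, 0.2856, 0.038]
tcp_rot: [[-0.992, 0.125, -0.0], [0.125, 0.992, 0.0], [0.0, 0.0, -1.0]]
force: [-0.0, 1.3, -0.5]
opening: 0.345
grasp_force: 0.9
```

Scaled: -0.0005 m / 0.4 = -0.0013.

play_rows:
  motion:
    - [[-0.0013,0,0,0,0,0],[-0.0013,0,0,0,0,0]]

```text
time_s: 7.28
position: [0.4923, 0.2856, 0.038]
tcp_rot: [[-0.992, 0.125, -0.0], [0.125, 0.992, 0.0], [0.0, 0.0, -1.0]]
force: [-1.7, 2.2, -0.2]
opening: 0.342
grasp_force: 1.2
```

Contact is with the -y dowel only, since the force direction matches. I'll ease the disc toward +y.

Scaled: 0.001 m / 0.4 = 0.0025, 0.0005 m / 0.4 = 0.0013.

play_rows:
  motion:
    - [[0,0.0013,0,0,0,0],[-0.0005,0.0025,0,0,0,0],[-0.0005,0.0025,0,0,0,0]]

```text
time_s: 7.53
position: [0.4927, 0.2863, 0.038]
tcp_rot: [[-0.992, 0.125, -0.0], [0.125, 0.992, -0.0], [0.0, -0.0, -1.0]]
force: [-1.2, 0.7, 0.7]
opening: 0.342
grasp_force: 0.6
```

Scaled: 0.0005 m / 0.4 = 0.0013, -0.0004 m / 0.4 = -0.001.

play_rows:
  motion:
    - [[-0.001,0.0013,0,0,0,0],[-0.001,0.0013,0,0,0,0]]

```text
time_s: 7.7
position: [0.4934, 0.2869, 0.038]
tcp_rot: [[-0.992, 0.125, 0.0], [0.125, 0.992, -0.0], [-0.0, -0.0, -1.0]]
force: [-0.5, -0.0, -0.5]
opening: 0.346
grasp_force: 0.5
```

Scaled: -0.0004 m / 0.4 = -0.001, 0.0003 m / 0.4 = 0.0008.

play_rows:
  motion:
    - [[-0.001,0.0008,0,0,0,0],[-0.001,0.0008,0,0,0,0]]

```text
time_s: 7.87
position: [0.4937, 0.2871, 0.038]
tcp_rot: [[-0.992, 0.125, -0.0], [0.125, 0.992, -0.0], [0.0, -0.0, -1.0]]
force: [-0.9, 0.7, 0.0]
opening: 0.347
grasp_force: 0.5
```

Scaled: -0.0005 m / 0.4 = -0.0013.

play_rows:
  motion:
    - [[-0.0013,0,0,0,0,0],[-0.0013,0,0,0,0,0]]

```text
time_s: 8.03
position: [0.4939, 0.287, 0.038]
tcp_rot: [[-0.992, 0.125, -0.001], [0.125, 0.992, -0.0], [0.001, -0.0, -1.0]]
force: [-1.2, 0.4, -0.8]
opening: 0.341
grasp_force: 0.8
```

Scaled: -0.0005 m / 0.4 = -0.0013.

play_rows:
  motion:
    - [[-0.0013,0,0,0,0,0],[-0.0013,0,0,0,0,0]]

```text
time_s: 8.2
position: [0.4941, 0.2869, 0.0379]
tcp_rot: [[-0.992, 0.125, -0.001], [0.125, 0.992, -0.0], [0.001, -0.0, -1.0]]
force: [-2.7, 0.4, 0.1]
opening: 0.347
grasp_force: 1.1
```

Scaled: -0.0005 m / 0.4 = -0.0013.

play_rows:
  motion:
    - [[-0.0013,0,0,0,0,0],[-0.0013,0,0,0,0,0]]

```text
time_s: 8.37
position: [0.4943, 0.2869, 0.0379]
tcp_rot: [[-0.992, 0.125, -0.002], [0.125, 0.992, -0.0], [0.002, -0.001, -1.0]]
force: [-2.8, 0.5, 0.3]
opening: 0.343
grasp_force: 1.4
```

It's now a firm, symmetric stop. I'll let go by backing off, then look.

Scaled: 0.08 m / 0.4 = 0.2, 0.001 m / 0.4 = 0.0025.

play_rows:
  motion:
    - [[0.0025,0,0,0,0,0],[0.0075,0,0,0,0,0],[0.0075,0,0,0,0,0],[0.02,0,0,0,0,0],[0.05,0,0,0,0,0],[0.1,0,0,0,0,0],[0.15,0,-0.025,0,0,0],[0.2,0,-0.05,0,0,0]]

```text
time_s: 9.03
position: [0.4138, 0.2967, 0.0579]
tcp_rot: [[-0.992, 0.126, -0.001], [0.126, 0.992, -0.001], [0.001, -0.001, -1.0]]
force: [0.6, 0.3, 0.5]
opening: 0.347
grasp_force: 0.0
```

Run:
```python
from go import *
go(world((.0109,-.0052)),.0385,82.8)
I=[rect(imaging.capture(n),O,TH,.018,(-.02,.085,-.045,.04),4600) for n in("top","scene")]
save(np.hstack(I),"g.png")
```

```text
t 9.03 shift [-0.0777 -0.0013  0.0192] turn [-0.05 -0.08 -0.01] F [0.59 0.26 0.52] open 30.1 pos [0.4138 0.2967 0.0579]
```

View pics/g.png

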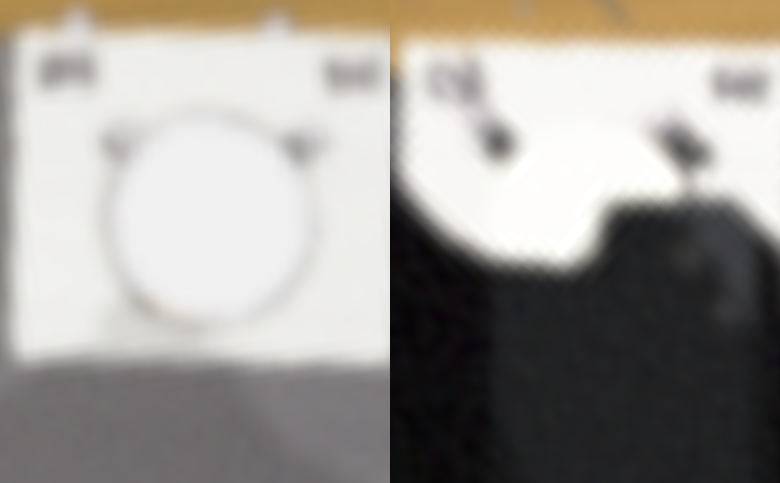

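The top view shows the white disc at px (210,215), concentric in the ring with an even gap all round, so it looks seated. Next is the small plate.

```bash
cat >> go.py <<'E'
def plate(c,g,z,thr=130):
    s=4000;b=(g[0]-.06,g[0]+.06,g[1]-.06,g[1]+.06)
    H=cv2.cvtColor(rect(c,(0,0),0,z,b,s),cv2.COLOR_RGB2HSV)
    m=((H[...,1]<60)&(H[...,2]>thr)).astype(np.uint8)
    cs,h=cv2.findContours(m,cv2.RETR_CCOMP,cv2.CHAIN_APPROX_NONE)
    k=max(range(len(cs)),key=lambda i:cv2.contourArea(cs[i])); (u,v),wh,a=cv2.minAreaRect(cs[k])
    print("rect",np.round([b[1]-v/s,b[3]-u/s],4),np.round(np.array(wh)/s*1e3,1),round(a,1))
    for i,q in enumerate(cs):
        if h[0][i][3]==k and cv2.contourArea(q)>400:
            (u,v),r=cv2.minEnclosingCircle(q); print("  hole",np.round([b[1]-v/s,b[3]-u/s],4),round(2e3*r/s,1))
E
python3 - <<'E'
from go import *
for n in("top","scene"): print(n); plate(imaging.capture(n),(.493,.419),.010)
s=bot.read_state();print(np.round(s["joint_positions"],1))
E
```

```text
top
rect [0.4958 0.4223] [58.7 74.9] 75.3
  hole [0.496  0.4226] 25.9
  hole [0.507  0.4462] 7.3
  hole [0.5172 0.4074] 7.4
scene
rect [0.4829 0.4343] [16.3  8.9] 14.0
[ 23.   38.7 106.3  -0.   34.9 -59.8]
```

Run:
```python
from go import *
go((.4955,.4223),.10,14.9)
```

```text
t 9.23 shift [-0.0635  0.1338 -0.0413] turn [1.000e-01 6.000e-02 6.797e+01] F [0.43 0.56 0.83] open 30.0 pos [0.4159 0.2975 0.0584]
```

Scaled: 0.134 m / 0.4 = 0.335, 0.12 m / 0.4 = 0.3, 56 degrees / 180 = 0.3111.

play_rows:
  motion:
    - [[0,0,-0.075,0,0,0.0389],[-0.015,0.05,-0.1125,0,0,0.0778],[-0.045,0.1125,-0.15,0,0,0.1167],[-0.08,0.175,-0.15,0,0,0.1556],[-0.1125,0.25,-0.15,0,0,0.1944],[-0.1375,0.3,-0.15,0,0,0.2333],[-0.1575,0.335,-0.15,0,0,0.2722],[-0.1575,0.335,-0.15,0,0,0.3111]]
  fingers: 0.072

```text
time_s: 9.9
position: [0.4995, 0.4253, 0.1181]
tcp_rot: [[-0.446, 0.895, 0.006], [0.895, 0.446, 0.004], [0.001, 0.007, -1.0]]
force: [0.5, -0.4, 0.1]
opening: 0.805
grasp_force: 0.0
```

Scaled: 12 degrees / 180 = 0.0667.

play_rows:
  motion:
    - [[0,0,0,0,0,0.0333],[0,0,0,0,0,0.0667],[0,0,0,0,0,0.0667],[0,0,0,0,0,0.0667]]

```text
time_s: 10.23
position: [0.4961, 0.422, 0.1176]
tcp_rot: [[-0.258, 0.966, 0.001], [0.966, 0.258, 0.0], [0.0, 0.001, -1.0]]
force: [-0.2, -0.5, -0.1]
opening: 0.829
grasp_force: 0.0
```

Run:
```python
from go import *
go((.4955,.4223),.0205,14.9)
```

```text
t 10.23 shift [ 0.0004 -0.0005  0.0971] turn [ 0.04 -0.    0.02] F [-0.25 -0.46 -0.07] open 72.1 pos [0.4961 0.422  0.1176]
```

Scaled: 0.097 m / 0.4 = 0.2425, 0.09 m / 0.4 = 0.225.

play_rows:
  motion:
    - [[0,0,0.075,0,0,0],[0,0,0.15,0,0,0],[0,0,0.2,0,0,0],[0,0,0.225,0,0,0],[0,0,0.2425,0,0,0],[0,0,0.2425,0,0,0]]

```text
time_s: 10.73
position: [0.4949, 0.4217, 0.0198]
tcp_rot: [[-0.256, 0.967, -0.001], [0.967, 0.256, -0.001], [-0.001, -0.002, -1.0]]
force: [0.5, 0.6, 0.5]
opening: 0.829
grasp_force: 0.0
```

play_rows:
  motion:
    - [[0,0,0,0,0,0],[0,0,0,0,0,0],[0,0,0,0,0,0],[0,0,0,0,0,0],[0,0,0,0,0,0],[0,0,0,0,0,0]]
  fingers: 0.05

```text
time_s: 11.23
position: [0.4962, 0.4227, 0.0225]
tcp_rot: [[-0.256, 0.967, 0.003], [0.967, 0.256, 0.002], [0.001, 0.003, -1.0]]
force: [0.6, 0.6, 4.8]
opening: 0.634
grasp_force: 30.0
```

Run:
```python
from go import *
go((.4955,.4223),.08,-7.2)
for n in("top",): c=imaging.capture(n); print(n); plate(c,(.493,.419),.010,90); save(rect(c,(0,0),0,.01,(.43,.56,.36,.48),5000),"p.png")
```

```text
t 11.23 shift [-0.0002 -0.0006 -0.0575] turn [ 0.17 -0.08 22.01] F [0.63 0.63 4.79] open 55.2 pos [0.4962 0.4227 0.0225]
top
rect [0.4932 0.4191] [119.5 119.8] 90.0
```

Scaled: -0.06 m / 0.4 = -0.15, -0.01 m / 0.4 = -0.025, 22 degrees / 180 = 0.1222.

play_rows:
  motion:
    - [[0,0,-0.025,0,0,0],[0,0,-0.0625,0,0,0.0222],[0,0,-0.1,0,0,0.0556],[0,0,-0.1375,0,0,0.0889],[0,0,-0.15,0,0,0.1222],[0,0,-0.15,0,0,0.1222],[0,0,-0.15,0,0,0.1222]]

```text
time_s: 11.87
position: [0.4945, 0.4218, 0.0811]
tcp_rot: [[0.122, 0.992, -0.001], [0.992, -0.122, -0.001], [-0.001, -0.001, -1.0]]
force: [0.3, 0.4, -2.9]
opening: 0.64
grasp_force: 30.0
```

Run:
```python
from go import *
go(world((.037,-.0045)),.08,-7.2)
z=bot.read_state()["position"][2]-.0205
I=[]
for n in("top","scene"):
    c=imaging.capture(n); I.append(rect(c,(0,0),0,z+.01,(.43,.56,.355,.485),3000))
save(np.clip(np.hstack(I).astype(float)*1.5,0,255).astype(np.uint8),"p.png")
```

```text
t 11.87 shift [-0.1346  0.039   0.0011] turn [-0.05  0.04  0.17] F [ 0.25  0.43 -2.91] open 55.7 pos [0.4945 0.4218 0.0811]
```

View pics/p.png

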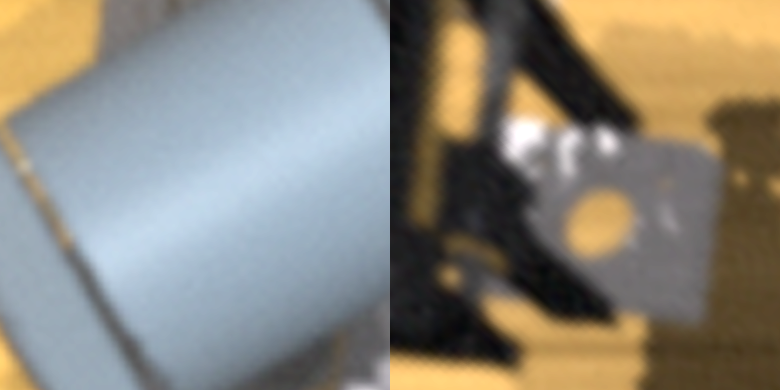

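Run:
```python
from go import *
d=np.array([np.cos(np.radians(-7.2)),np.sin(np.radians(-7.2))])
R=np.array([[np.cos(TH),np.sin(TH)],[-np.sin(TH),np.cos(TH)]])
t=np.array([.4943,.2869]);print("tool local",R@(t-O)); D=t+.0233*d;print("disc local",R@(D-O),D)
# offset of plate (top cam) from tool at grasp, along tool x (plate y)
e=np.array([.4959,.4225])-np.array([.4962,.4227]);print("plate y off",e@np.array([-.256,.967]))
go(D,.08,-7.2)
```

```text
tool local [ 0.01437546 -0.00355331]
disc local [ 0.03767377 -0.00383431] [0.51741627 0.28397974]
plate y off -0.00011660000000004084
t 11.97 shift [-0.1336  0.0401  0.0003] turn [-0.12  0.09  0.13] F [-0.09  0.05 -2.36] open 55.2 pos [0.4941 0.4215 0.0802]
```

Scaled: -0.1336 m / 0.4 = -0.334, -0.12 m / 0.4 = -0.3, 0.1 degrees / 180 = 0.0006.

play_rows:
  motion:
    - [[-0.075,0.025,0,0,0,0],[-0.15,0.05,0,0,0,0],[-0.225,0.075,0,0,0,0],[-0.3,0.0925,0,0,0,0],[-0.334,0.0995,0,0,0,0.0006],[-0.334,0.0995,0,0,0,0.0006],[-0.334,0.0995,0,0,0,0.0006]]

```text
time_s: 12.55
position: [0.5183, 0.2841, 0.0806]
tcp_rot: [[0.128, 0.992, -0.0], [0.992, -0.128, 0.0], [0.0, -0.0, -1.0]]
force: [0.2, 0.7, -2.5]
opening: 0.635
grasp_force: 30.0
```

Run:
```python
from go import *
go(world((.0373,-.0047)),.056,-7.2)
```

```text
t 12.55 shift [-0.0011 -0.0012  0.0246] turn [-0.   -0.02 -0.16] F [ 0.18  0.69 -2.49] open 55.2 pos [0.5183 0.2841 0.0806]
```

Scaled: 0.0245 m / 0.4 = 0.0613, -0.0011 m / 0.4 = -0.0028.

play_rows:
  motion:
    - [[-0.0028,-0.0025,0.02,0,0,0],[-0.0028,-0.0025,0.04,0,0,0],[-0.0028,-0.0025,0.0525,0,0,0],[-0.0028,-0.0025,0.0613,0,0,0],[-0.0028,-0.0025,0.0613,0,0,0],[-0.0028,-0.0025,0.0613,0,0,0]]

```text
time_s: 13.05
position: [0.5164, 0.284, 0.056]
tcp_rot: [[0.126, 0.992, -0.001], [0.992, -0.126, -0.0], [-0.0, -0.001, -1.0]]
force: [-0.6, -0.1, -1.8]
opening: 0.635
grasp_force: 30.0
```

play_rows:
  motion:
    - [[0,0,0.0025,0,0,0],[0,0,0.005,0,0,0],[0,0,0.005,0,0,0]]

```text
time_s: 13.3
position: [0.5168, 0.2836, 0.0546]
tcp_rot: [[0.127, 0.992, 0.0], [0.992, -0.127, 0.0], [0.0, 0.0, -1.0]]
force: [-0.8, -0.8, -1.4]
opening: 0.636
grasp_force: 30.0
```

play_rows:
  motion:
    - [[0,0,0.0025,0,0,0],[0,0,0.0038,0,0,0],[0,0,0.0038,0,0,0]]

```text
time_s: 13.55
position: [0.5167, 0.2835, 0.0531]
tcp_rot: [[0.127, 0.992, -0.0], [0.992, -0.127, -0.0], [-0.0, -0.0, -1.0]]
force: [-0.2, 0.0, -1.3]
opening: 0.634
grasp_force: 30.0
```

Scaled: 0.001 m / 0.4 = 0.0025.

play_rows:
  motion:
    - [[0,0,0.0025,0,0,0],[0,0,0.0025,0,0,0]]

```text
time_s: 13.72
position: [0.5169, 0.2835, 0.0521]
tcp_rot: [[0.127, 0.992, 0.0], [0.992, -0.127, 0.0], [0.0, 0.0, -1.0]]
force: [-0.3, 0.5, -1.4]
opening: 0.632
grasp_force: 30.0
```

Scaled: 0.001 m / 0.4 = 0.0025.

play_rows:
  motion:
    - [[0,0,0.0025,0,0,0],[0,0,0.0025,0,0,0]]

```text
time_s: 13.88
position: [0.5174, 0.2834, 0.0512]
tcp_rot: [[0.127, 0.992, 0.001], [0.992, -0.127, -0.0], [0.0, 0.001, -1.0]]
force: [1.2, -1.5, -1.7]
opening: 0.635
grasp_force: 30.0
```

Scaled: 0.001 m / 0.4 = 0.0025.

play_rows:
  motion:
    - [[0,0,0.0025,0,0,0],[0,0,0.0025,0,0,0]]

```text
time_s: 14.05
position: [0.5174, 0.2834, 0.0501]
tcp_rot: [[0.127, 0.992, 0.001], [0.992, -0.127, -0.0], [0.0, 0.001, -1.0]]
force: [2.4, -2.8, -0.9]
opening: 0.637
grasp_force: 30.0
```

Scaled: -0.0004 m / 0.4 = -0.001.

play_rows:
  motion:
    - [[-0.001,0.001,0,0,0,0],[-0.001,0.001,0,0,0,0]]

```text
time_s: 14.22
position: [0.5174, 0.2832, 0.05]
tcp_rot: [[0.127, 0.992, 0.001], [0.992, -0.127, 0.0], [0.0, 0.001, -1.0]]
force: [2.5, -1.5, -0.9]
opening: 0.635
grasp_force: 30.0
```

Scaled: 0.001 m / 0.4 = 0.0025.

play_rows:
  motion:
    - [[0,0,0.0025,0,0,0],[0,0,0.0025,0,0,0]]

```text
time_s: 14.38
position: [0.5174, 0.2831, 0.049]
tcp_rot: [[0.127, 0.992, 0.001], [0.992, -0.127, 0.0], [0.0, 0.001, -1.0]]
force: [1.5, -0.9, -0.7]
opening: 0.636
grasp_force: 30.0
```

Scaled: 0.001 m / 0.4 = 0.0025.

play_rows:
  motion:
    - [[0,0,0.0025,0,0,0],[0,0,0.0025,0,0,0]]

```text
time_s: 14.55
position: [0.5174, 0.2831, 0.0481]
tcp_rot: [[0.127, 0.992, 0.001], [0.992, -0.127, 0.0], [0.0, 0.001, -1.0]]
force: [2.4, -1.6, -1.3]
opening: 0.634
grasp_force: 30.0
```

Scaled: 0.0015 m / 0.4 = 0.0038, 0.001 m / 0.4 = 0.0025.

play_rows:
  motion:
    - [[-0.0005,0.0008,0.0025,0,0,0],[-0.0005,0.0008,0.0038,0,0,0],[-0.0005,0.0008,0.0038,0,0,0]]

```text
time_s: 14.8
position: [0.5174, 0.2829, 0.0464]
tcp_rot: [[0.127, 0.992, 0.0], [0.992, -0.127, 0.0], [0.0, 0.0, -1.0]]
force: [1.7, -1.0, -0.4]
opening: 0.638
grasp_force: 30.0
```

Scaled: 0.0005 m / 0.4 = 0.0013.

play_rows:
  motion:
    - [[0,0,0.0013,0,0,0],[0,0,0.0013,0,0,0]]

```text
time_s: 14.97
position: [0.5174, 0.2829, 0.046]
tcp_rot: [[0.127, 0.992, 0.0], [0.992, -0.127, 0.0], [0.0, 0.0, -1.0]]
force: [2.0, -0.1, -0.8]
opening: 0.639
grasp_force: 30.0
```

play_rows:
  motion:
    - [[0,0,0.0013,0,0,0],[0,0,0.0013,0,0,0]]

```text
time_s: 15.13
position: [0.5174, 0.2829, 0.0455]
tcp_rot: [[0.127, 0.992, 0.0], [0.992, -0.127, 0.0], [0.0, 0.0, -1.0]]
force: [1.6, -1.8, -0.6]
opening: 0.634
grasp_force: 30.0
```

Scaled: 0.0005 m / 0.4 = 0.0013.

play_rows:
  motion:
    - [[0,0,0.0013,0,0,0],[0,0,0.0013,0,0,0]]

```text
time_s: 15.3
position: [0.5174, 0.2829, 0.045]
tcp_rot: [[0.127, 0.992, 0.0], [0.992, -0.127, 0.0], [0.0, 0.0, -1.0]]
force: [1.3, -0.2, -0.2]
opening: 0.637
grasp_force: 30.0
```

play_rows:
  motion:
    - [[0,0,0.001,0,0,0],[0,0,0.001,0,0,0]]

```text
time_s: 15.47
position: [0.5174, 0.2829, 0.0447]
tcp_rot: [[0.127, 0.992, 0.0], [0.992, -0.127, 0.0], [0.0, 0.0, -1.0]]
force: [2.0, -1.0, -1.3]
opening: 0.638
grasp_force: 30.0
```

play_rows:
  motion:
    - [[0,0,0.001,0,0,0],[0,0,0.001,0,0,0]]

```text
time_s: 15.63
position: [0.5174, 0.2829, 0.0446]
tcp_rot: [[0.127, 0.992, 0.0], [0.992, -0.127, 0.0], [0.0, 0.0, -1.0]]
force: [1.1, -1.4, 2.4]
opening: 0.632
grasp_force: 30.0
```

play_rows:
  motion:
    - [[0,0,0.001,0,0,0],[0,0,0.001,0,0,0]]

```text
time_s: 15.8
position: [0.5174, 0.283, 0.0446]
tcp_rot: [[0.127, 0.992, 0.0], [0.992, -0.127, 0.0], [0.0, 0.0, -1.0]]
force: [0.1, -0.5, 4.8]
opening: 0.636
grasp_force: 30.0
```

Seated at the predicted height (0.0446), so the disc is down too. I'll unload, then open.

Scaled: -0.0005 m / 0.4 = -0.0013.

play_rows:
  motion:
    - [[0,0,-0.0013,0,0,0],[0,0,-0.0013,0,0,0]]

```text
time_s: 15.97
position: [0.5174, 0.2829, 0.0446]
tcp_rot: [[0.127, 0.992, 0.0], [0.992, -0.127, 0.0], [0.0, 0.0, -1.0]]
force: [0.4, -1.8, 2.4]
opening: 0.633
grasp_force: 30.0
```

play_rows:
  motion:
    - [[0,0,0,0,0,0],[0,0,0,0,0,0],[0,0,0,0,0,0],[0,0,0,0,0,0]]
  fingers: 0.072

```text
time_s: 16.3
position: [0.5164, 0.2829, 0.0438]
tcp_rot: [[0.127, 0.992, -0.002], [0.992, -0.127, -0.0], [-0.001, -0.002, -1.0]]
force: [0.2, 0.0, -0.1]
opening: 0.804
grasp_force: 0.0
```

Scaled: -0.09 m / 0.4 = -0.225, -0.06 m / 0.4 = -0.15.

play_rows:
  motion:
    - [[0,0,-0.025,0,0,0],[0,0,-0.075,0,0,0],[0,0,-0.15,0,0,0],[0,0,-0.225,0,0,0],[0,0,-0.225,0,0,0]]

```text
time_s: 16.72
position: [0.5208, 0.2843, 0.1404]
tcp_rot: [[0.127, 0.992, 0.01], [0.992, -0.127, 0.004], [0.005, 0.01, -1.0]]
force: [1.4, 0.6, 0.8]
opening: 0.83
grasp_force: 0.0
```

Run:
```python
from go import *
# holder frame from recess: disc at holder (37,dy); knob start = pivot(31,55)+(33,0)
R=np.array([[np.cos(np.radians(-7.2)),-np.sin(np.radians(-7.2))],[np.sin(np.radians(-7.2)),np.cos(np.radians(-7.2))]])
for cam in("scene","top"):
    c=imaging.capture(cam); print(cam,[(np.round(d["at"],4).tolist(),round(d["confidence"],2)) for d in finder.recognise(cam,"keeper_knob")])
    save(c["frame"],cam+"9.png")
D=np.array([.5174,.2832])   # recess, robot frame
for dy in(-.0055,): 
    o=D-R@np.array([.037,dy]); print("origin",o,"pivot",o+R@[.031,.055],"knob",o+R@[.064,.055])
go(D,.12,-7.2)
c=imaging.capture("scene"); print(pix(c,[*D,.03]))
a=c["frame"][170:290,210:370]; save(cv2.resize(a,None,fx=5,fy=5,interpolation=cv2.INTER_CUBIC),"q.png")
```

```text
scene []
top [([0.5327, 0.3363, 0.0392], 0.62), ([0.5203, 0.2983, 0.0301], 0.29)]
origin [0.48138109 0.29329396] pivot [0.51902997 0.34397494] knob [0.55176976 0.33983894]
t 16.92 shift [0.0007 0.0009 0.0139] turn [-0.09  0.04 -0.09] F [-0.52 -0.1  -0.2 ] open 72.0 pos [0.5164 0.2826 0.1339]
[291.26877975 234.77259203]
```

View pics/q.png

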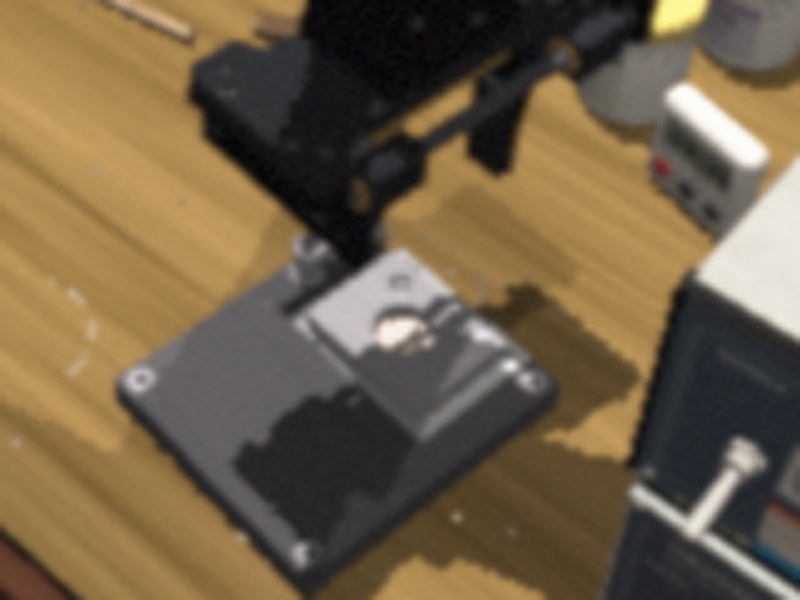

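The plate lies flat in the holder with the disc showing white in its window (px 400,330), and the timer is untouched. Next is the keeper.

play_rows:
  motion:
    - [[0.075,0.025,0,0,0,0],[0.15,0.05,0,0,0,0],[0.2125,0.0725,0,0,0,0],[0.2213,0.0725,0.025,0,0,0],[0.2213,0.0725,0.05,0,0,0],[0.2213,0.0725,0.05,0,0,0]]
  fingers: 0.0

```text
time_s: 17.47
position: [0.554, 0.3654, 0.11]
tcp_rot: [[0.126, 0.992, -0.008], [0.992, -0.126, -0.004], [-0.005, -0.008, -1.0]]
force: [-0.6, 0.0, -0.5]
opening: 0.462
grasp_force: 0.0
```

```bash
cat >> go.py <<'E'
HO=np.array([.4814,.2933]); HR=np.array([[np.cos(np.radians(-7.2)),-np.sin(np.radians(-7.2))],[np.sin(np.radians(-7.2)),np.cos(np.radians(-7.2))]])
def hold(x,y): return HO+HR@np.array([x,y])/1e3
E
python3 - <<'E'
from go import *
go(hold(66,83),.064,-7.2)
c=imaging.capture("top")
print([(np.round(HR.T@(np.array(d["at"])[:2]-HO),4).tolist(),round(d["confidence"],2)) for d in finder.recognise("top","keeper_knob")])
E
```

```text
t 17.47 shift [0.0026 0.0033 0.046 ] turn [-0.45  0.3  -0.06] F [-0.64  0.03 -0.48] open 40.2 pos [0.554  0.3654 0.11  ]
[([0.0299, -0.026], 0.36)]
```

Scaled: 0.0033 m / 0.4 = 0.0083, 0.0026 m / 0.4 = 0.0065.

play_rows:
  motion:
    - [[0.0065,0.0083,0,0,0,0],[0.0065,0.0083,0,0,0,0],[0.0065,0.0083,0,0,0,0],[0.0065,0.0083,0,0,0,0],[0.0065,0.0083,0,0,0,0],[0.0065,0.0083,0,0,0,0],[0.0065,0.0083,0,0,0,0],[0.0065,0.0083,0,0,0,0]]

```text
time_s: 18.23
position: [0.5609, 0.3692, 0.1145]
tcp_rot: [[0.127, 0.992, 0.0], [0.992, -0.127, 0.0], [0.0, 0.0, -1.0]]
force: [0.2, 0.0, 0.4]
opening: 0.007
grasp_force: 0.0
```

Run:
```python
from go import *
go(hold(66,83),.064,-7.2)
```

```text
t 18.23 shift [-0.0022 -0.0034  0.0505] turn [ 0.   -0.   -0.09] F [0.15 0.01 0.39] open 0.6 pos [0.5609 0.3692 0.1145]
```

play_rows:
  motion:
    - [[-0.0025,-0.0085,0.05,0,0,0],[-0.0025,-0.0085,0.095,0,0,0],[-0.0025,-0.0085,0.1175,0,0,0],[-0.0025,-0.0085,0.1263,0,0,0],[-0.0025,-0.0085,0.1263,0,0,0],[-0.0025,-0.0085,0.1263,0,0,0]]

```text
time_s: 18.73
position: [0.558, 0.3688, 0.0642]
tcp_rot: [[0.127, 0.992, 0.001], [0.992, -0.127, 0.0], [0.0, 0.001, -1.0]]
force: [0.4, 0.1, 0.7]
opening: 0.007
grasp_force: 0.0
```

Scaled: -0.024 m / 0.4 = -0.06, -0.02 m / 0.4 = -0.05.

play_rows:
  motion:
    - [[-0.01,0,0,0,0,0],[-0.02,0,0,0,0,0],[-0.03,0,0,0,0,0],[-0.04,0,0,0,0,0],[-0.05,0,0,0,0,0],[-0.06,0,0,0,0,0]]

```text
time_s: 19.23
position: [0.5543, 0.345, 0.0642]
tcp_rot: [[0.128, 0.992, 0.0], [0.992, -0.128, 0.002], [0.002, -0.0, -1.0]]
force: [-2.7, 4.1, 1.4]
opening: 0.004
grasp_force: 1.7
```

Scaled: -0.014 m / 0.4 = -0.035, -0.004 m / 0.4 = -0.01.

play_rows:
  motion:
    - [[-0.01,0,0,0,0,0],[-0.02,0,0,0,0,0],[-0.0275,0,0,0,0,0],[-0.035,0,0,0,0,0],[-0.035,0,0,0,0,0]]

```text
time_s: 19.65
position: [0.5529, 0.3303, 0.0639]
tcp_rot: [[0.127, 0.992, 0.001], [0.992, -0.127, -0.001], [-0.0, 0.001, -1.0]]
force: [-0.0, 1.6, 0.8]
opening: 0.003
grasp_force: 0.3
```

Run:
```python
from go import *
go(hold(66,46),.064,-7.2)
for n in("top","scene"):
    c=imaging.capture(n)
    print([(np.round(HR.T@(np.array(d["at"])[:2]-HO),4).tolist(),round(d["confidence"],2)) for d in finder.recognise(n,"keeper_knob")])
```

```text
t 19.65 shift [ 0.0003 -0.0003 -0.0001] turn [ 0.06  0.02 -0.07] F [-0.01  1.59  0.75] open 0.3 pos [0.5529 0.3303 0.0639]
[]
[]
```

Scaled: -0.02 m / 0.4 = -0.05, 0.018 m / 0.4 = 0.045.

play_rows:
  motion:
    - [[0.0125,0,0,0,0,0],[0.0125,0.0225,0,0,0,0],[0.0125,0.045,0,0,0,0],[-0.0125,0.045,0,0,0,0],[-0.0375,0.045,0,0,0,0],[-0.05,0.045,0,0,0,0],[-0.05,0.045,0,0,0,0]]

```text
time_s: 20.43
position: [0.5671, 0.3066, 0.0636]
tcp_rot: [[0.129, 0.992, -0.002], [0.992, -0.129, -0.001], [-0.001, -0.002, -1.0]]
force: [0.1, 0.2, -0.1]
opening: 0.005
grasp_force: 0.0
```

Scaled: -0.021 m / 0.4 = -0.0525, -0.018 m / 0.4 = -0.045.

play_rows:
  motion:
    - [[0,-0.01,0,0,0,0],[0,-0.02,0,0,0,0],[0,-0.03,0,0,0,0],[0,-0.0375,0,0,0,0],[0,-0.045,0,0,0,0],[0,-0.0525,0,0,0,0]]

```text
time_s: 20.93
position: [0.5502, 0.3107, 0.0644]
tcp_rot: [[0.124, 0.992, 0.008], [0.992, -0.124, -0.002], [-0.001, 0.008, -1.0]]
force: [7.2, -6.1, -0.3]
opening: 0.004
grasp_force: 3.7
```

Scaled: -0.0105 m / 0.4 = -0.0263, -0.0085 m / 0.4 = -0.0213.

play_rows:
  motion:
    - [[0,-0.0075,0,0,0,0],[0,-0.015,0,0,0,0],[0,-0.0213,0,0,0,0],[0,-0.0263,0,0,0,0],[0,-0.0263,0,0,0,0]]

```text
time_s: 21.35
position: [0.5367, 0.3128, 0.0641]
tcp_rot: [[0.127, 0.992, 0.001], [0.992, -0.127, -0.0], [0.0, 0.001, -1.0]]
force: [1.7, -2.5, 0.4]
opening: 0.007
grasp_force: 1.2
```

Run:
```python
from go import *
go(hold(52,26),.064,-7.2)
```

```text
t 21.35 shift [-0.0003 -0.0005  0.0001] turn [ 0.05 -0.   -0.07] F [ 1.68 -2.48  0.36] open 0.6 pos [0.5367 0.3128 0.0641]
```

Scaled: 0.18 m / 0.4 = 0.45, -0.07 m / 0.4 = -0.175.

play_rows:
  motion:
    - [[0,0.015,0,0,0,0],[0,0.0375,0,0,0,0],[0,0.05,-0.075,0,0,0],[0.05,0.05,-0.175,0,0,0],[0.15,0,-0.25,0,0,0],[0.25,0,-0.325,0,0,0],[0.35,-0.05,-0.35,0,0,0],[0.45,-0.075,-0.35,0,0,0]]

```text
time_s: 22.02
position: [0.5346, 0.4749, 0.2048]
tcp_rot: [[0.128, 0.992, 0.004], [0.992, -0.128, 0.004], [0.004, 0.004, -1.0]]
force: [0.7, 1.2, -0.8]
opening: 0.005
grasp_force: 0.0
```

Scaled: 0.08 m / 0.4 = 0.2, 0.04 m / 0.4 = 0.1.

play_rows:
  motion:
    - [[0.1,0,0,0,0,0],[0.2,0,0,0,0,0],[0.2,0,0,0,0,0]]

```text
time_s: 22.27
position: [0.5425, 0.5603, 0.2001]
tcp_rot: [[0.121, 0.993, 0.002], [0.993, -0.121, 0.007], [0.007, 0.001, -1.0]]
force: [-0.5, 0.6, 0.6]
opening: 0.007
grasp_force: 0.0
```

Run:
```python
from go import *
c=imaging.capture("top"); J=rect(c,HO,np.radians(-7.2),.022,(-.02,.09,-.07,.07),2800)
d=imaging.capture("scene")["frame"][150:310,200:360]
for n in("top","scene"): print([(np.round(HR.T@(np.array(q["at"])[:2]-HO),4).tolist(),round(q["confidence"],2)) for q in finder.recognise(n,"keeper_knob")])
B=cv2.resize(d,(400,400),interpolation=cv2.INTER_CUBIC);A=np.zeros((400,392,3),np.uint8);A[:J.shape[0]]=J[:, :392]
save(np.hstack([A,B]),"r.png")
```

```text
[([0.0301, 0.0377], 0.45)]
[([0.0358, 0.0269], 0.46)]
```

View pics/r.png

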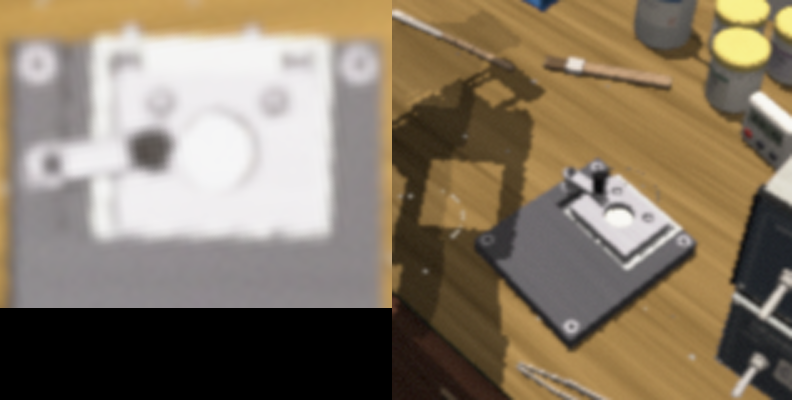

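The plate is flat with both dowels in its holes, at px (160,100) and (275,100). The bar runs from its pivot (50,164) to the knob (152,150), about 1.45 rad. That is past 1.4 but marginal, so I'll nudge it further.

Run:
```python
from go import *
go(hold(66,26),.14,-7.2)
```

```text
t 22.47 shift [-0.2373  0.0376  0.0602] turn [-0.1   0.12 -0.11] F [-0.1  -0.32 -0.09] open 0.7 pos [0.5432 0.5511 0.1998]
```

Scaled: -0.2373 m / 0.4 = -0.5933, -0.14 m / 0.4 = -0.35.

play_rows:
  motion:
    - [[-0.0875,0.025,0,0,0,0],[-0.175,0.05,0,0,0,0],[-0.2625,0.075,0.025,0,0,0],[-0.35,0.094,0.05,0,0,0],[-0.4375,0.094,0.0875,0,0,0],[-0.525,0.094,0.125,0,0,0],[-0.5933,0.094,0.15,0,0,0],[-0.5933,0.094,0.15,0,0,0]]

```text
time_s: 23.13
position: [0.5474, 0.3042, 0.1385]
tcp_rot: [[0.133, 0.991, -0.009], [0.991, -0.133, -0.005], [-0.006, -0.009, -1.0]]
force: [-0.2, -0.1, -0.2]
opening: 0.006
grasp_force: 0.0
```

play_rows:
  motion:
    - [[0,0,0,0,0,0],[0,0,0,0,0,0]]

```text
time_s: 23.3
position: [0.5515, 0.3113, 0.1417]
tcp_rot: [[0.129, 0.992, 0.001], [0.992, -0.129, 0.001], [0.001, 0.001, -1.0]]
force: [-0.1, -0.6, -0.2]
opening: 0.005
grasp_force: 0.0
```

Run:
```python
from go import *
go(hold(66,26),.064,-7.2)
```

```text
t 23.3 shift [-0.0007 -0.0013  0.0777] turn [ 0.06 -0.06 -0.22] F [-0.13 -0.63 -0.16] open 0.5 pos [0.5515 0.3113 0.1417]
```

Scaled: 0.0777 m / 0.4 = 0.1943, 0.06 m / 0.4 = 0.15.

play_rows:
  motion:
    - [[-0.0018,0,0.075,0,0,0],[-0.0018,0,0.15,0,0,0],[-0.0018,0,0.1825,0,0,0],[-0.0018,0,0.1943,0,0,0],[-0.0018,0,0.1943,0,0,0],[-0.0018,0,0.1943,0,0,0]]

```text
time_s: 23.8
position: [0.5514, 0.3122, 0.064]
tcp_rot: [[0.126, 0.992, 0.002], [0.992, -0.126, 0.001], [0.001, 0.002, -1.0]]
force: [0.1, -0.3, 1.0]
opening: 0.002
grasp_force: 0.0
```

Scaled: -0.02 m / 0.4 = -0.05, -0.018 m / 0.4 = -0.045.

play_rows:
  motion:
    - [[0,-0.01,0,0,0,0],[0,-0.02,0,0,0,0],[0,-0.03,0,0,0,0],[0,-0.0375,0,0,0,0],[0,-0.045,0,0,0,0],[0,-0.05,0,0,0,0],[0,-0.05,0,0,0,0]]

```text
time_s: 24.38
position: [0.5309, 0.3139, 0.0635]
tcp_rot: [[0.127, 0.992, 0.001], [0.992, -0.127, 0.0], [0.0, 0.001, -1.0]]
force: [2.0, -1.0, 1.2]
opening: 0.004
grasp_force: 0.7
```

Scaled: 0.18 m / 0.4 = 0.45, -0.14 m / 0.4 = -0.35.

play_rows:
  motion:
    - [[0,0.015,0,0,0,0],[0,0.0375,0,0,0,0],[0,0.05,-0.075,0,0,0],[0.05,0.05,-0.175,0,0,0],[0.15,0,-0.25,0,0,0],[0.25,0,-0.325,0,0,0],[0.35,-0.05,-0.35,0,0,0],[0.45,-0.075,-0.35,0,0,0]]

```text
time_s: 25.05
position: [0.5292, 0.4757, 0.204]
tcp_rot: [[0.129, 0.992, 0.004], [0.992, -0.129, 0.003], [0.004, 0.004, -1.0]]
force: [0.9, 0.0, -0.1]
opening: 0.005
grasp_force: 0.0
```

Scaled: 0.07 m / 0.4 = 0.175, 0.04 m / 0.4 = 0.1.

play_rows:
  motion:
    - [[0.1,0,0,0,0,0],[0.175,0,0,0,0,0],[0.175,0,0,0,0,0],[0.175,0,0,0,0,0]]

```text
time_s: 25.38
position: [0.5358, 0.5448, 0.1989]
tcp_rot: [[0.125, 0.992, -0.001], [0.992, -0.125, -0.001], [-0.001, -0.001, -1.0]]
force: [0.2, -1.2, -0.3]
opening: 0.004
grasp_force: 0.0
```

Run:
```python
from go import *
c=imaging.capture("top"); J=rect(c,HO,np.radians(-7.2),.036,(-.02,.09,-.07,.07),5000)
save(cv2.resize(J,None,fx=1,fy=1),"t.png")
```

```text
(no output)
```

View pics/t.png

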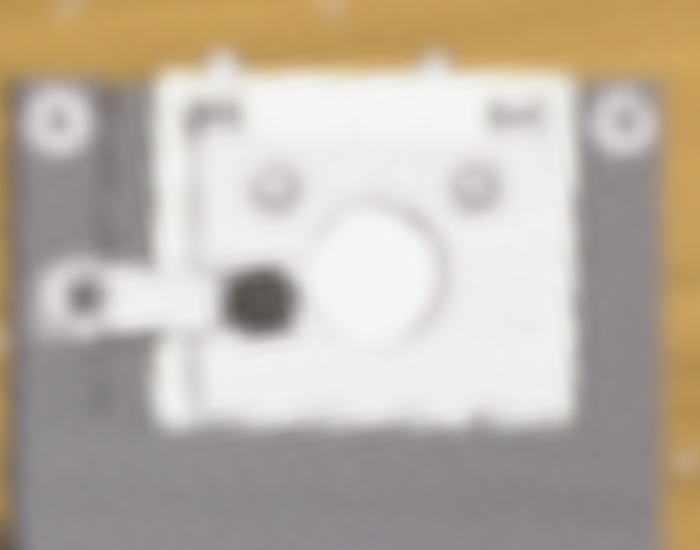

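The bar now runs from the pivot (85,297) to the knob (260,300), straight along -y at about 1.58 rad. The plate is on both dowels and the disc is in its window. Handing in.

```bash
python3 -c "
from rig import bot
print(bot.hand_in())"
```

```text
the job is handed in; nothing more can be done
None
```

The job is handed in after about 25 s of robot time. As far as the cameras and force readings show, the disc is seated in the recess, the clamp plate is fully down on both dowels, and the keeper bar is across it at about 1.58 rad; no verdict came back.

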